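# Check the two sprung corners of a tilting mirror mount

### The job

Check the springs of the tilting mirror mount: with the fingertips press down the round pad on the plate's right-hand corner until that corner's pointer is level with the black clip on its scale, without driving it past the clip, hold it there for about a second, and let the plate spring back. Then do the same with the pad on the far corner. Press one corner at a time, keep off the mirror, the pointers and the clips, and leave everything else on the bench standing where it is.

Things in the scene. Friction and masses are not known exactly. Their poses are not given: they have to be found in the camera images.
- mount: Mirror mount, fixed to the bench: 12 mm dark base with a sprung square aluminium plate (116 x 116 x 8 mm, round mirror in its middle). Origin on the bench right below the plate's ball pivot (50 mm up, under the plate's near left corner). z up, x away from the robot, y left, yaw -0.2 to 0.45 rad. Pads lie 85 mm from the pivot: right-hand one along -y, far one along +x.
- corner_right (a joint): Tilt of the plate about the mount's x axis, rad: 0 at rest, grows as the right-hand pad is pressed, stop at 0.28. The pad sinks by 85 mm x sin(value), tip_right rises by 168 mm x sin(value); the far pad and pointer hardly move. Spring: about 2 N on the pad to start it, about 8 N at 0.17 rad; returns to 0 by itself when let go.
- corner_far (a joint): Tilt of the plate about the mount's y axis, rad: 0 at rest, grows as the far pad is pressed, hard stop at 0.28. The pad goes down by 85 mm x sin(value), tip_far goes up by 140 mm x sin(value). Same spring; it returns to 0 by itself.
- pad_right: Steel press pad (disc, 26 mm diameter, 6 mm thick) on the plate's right-hand corner, turning with the plate. Origin at the centre of its underside.
- pad_right_top (a point): Centre of the top of the right-hand pad, where to press; 60 mm above the bench at rest.
- pad_far: The same press pad on the plate's far corner. Origin at the centre of its underside.
- pad_far_top (a point): Centre of the top of the far pad, where to press; 60 mm above the bench at rest.
- tip_right (a point): Free end of the thin dark pointer on the left (it belongs to the right-hand pad); 50 mm above the bench at rest, rises as the pad is pressed.
- tip_far (a point): Free end of the bent dark pointer nearest the robot (it belongs to the far pad); 50 mm above the bench at rest, rises as the pad is pressed.
- mark_right: Small black clip (18 mm wide, 10 mm high) with a steel thumb screw, set on the left scale beyond the end of pointer tip_right. Origin at half its height: the level that tip_right must reach (within half the clip's height). It stands 18 to 30 mm above the resting pointer tip.
- mark_far: The same clip on the scale nearest the robot, beside the end of pointer tip_far; origin at half its height, the level that tip_far must reach. 15 to 25 mm above the resting tip.
- pointer_right: Left pointer: thin dark rod (6 mm, thinner at its end) from the pivot 168 mm out along the mount's +y, its end in front of an upright aluminium scale plate 106 mm high. Fixed to the tilting plate; origin at the pivot. Not to be touched.
- pointer_far: Near pointer: dark rod from the pivot 140 mm out along the mount's -x, towards the robot, its end bent 28 mm to +y in front of a second upright scale plate 106 mm high. Fixed to the tilting plate; origin at the pivot. Not to be touched.
- mirror: The round mirror glass, 52 mm diameter, 3 mm thick, its top 12 mm above the plate's mid plane (62 mm above the bench at rest), 2 mm higher than the pads. Origin at the centre of its underside, 60 mm from either pad's centre. Not to be touched.
- nut: Loose steel hexagon nut, 30 x 35 x 16 mm, on the bench between the two pointers. Origin at the centre of its underside. Leave alone.
- bracket: Loose milled angle bracket, 40 x 50 x 36 mm, on the bench in front of the plate to the right. Leave alone.
- end_cap: Loose turned end cap, 52 mm diameter, 18 mm high, on the bench beyond the left pointer. Leave alone.
- oil_dropper: Loose small dropper bottle, 33 mm diameter, 102 mm high, left of the mount. Leave alone.
- dowel_pin: Loose ground dowel pin standing on end, 16 mm diameter, 62 mm high, left of the mount. Leave alone.
- square_block: Loose ground steel block, 30 x 45 x 40 mm, right of the mount. Leave alone.

How it is judged:
On the way, in this order (a step that is already met when the one before it is completed fails the run):
1. right-hand pad pressed by the fingers with its pointer level with its clip, far corner at rest (z of tip_right in the frame of mark_right between -0.005 and 0.005 m and contact force between the fingers and pad_right above 0.5 N and value of joint corner_far below 0.02 rad), for 0.6 s.
2. right-hand pad let go and sprung back (value of joint corner_right below 0.015 rad and contact force between the fingers and pad_right below 0.1 N), for 0.1 s.
3. far pad pressed by the fingers with its pointer level with its clip, right-hand corner at rest (z of tip_far in the frame of mark_far between -0.005 and 0.005 m and contact force between the fingers and pad_far above 0.5 N and value of joint corner_right below 0.02 rad), for 0.6 s.
At the end, for the whole second after the job is handed in: Both corners were pressed to their clips in turn, right-hand first (pointer tip within 5 mm of the clip's mid height for 0.6 s while the fingers press the pad); both have sprung back (tilt under 0.015 rad); all loose things stand within 15 mm of where they stood, upright (all of step 2 and value of joint corner_far below 0.015 rad and contact force between the fingers and pad_far below 0.1 N and distance of each of nut, bracket, end_cap, oil_dropper, dowel_pin, square_block from where it was at the start of the episode below 0.015 m and angle between each of nut, bracket, end_cap, oil_dropper, dowel_pin, square_block's own z axis and vertical below 0.2 rad); the robot touches nothing.
It fails at once if a pointer was driven past its clip (tip more than 10 mm above the clip's mid height) (z of tip_right in the frame of mark_right above 0.01 m or z of tip_far in the frame of mark_far above 0.01 m).
It fails at once if both corners pressed down together (value of joint each of corner_right, corner_far above 0.05 rad).
It fails at once if the mirror, a pointer or a clip was touched (contact force between any of the fingers, the arm and mirror above 0.5 N or contact force between any of the fingers, the arm and pointer_right above 0.5 N or contact force between any of the fingers, the arm and pointer_far above 0.5 N or contact force between any of the fingers, the arm and mark_right above 0.5 N or contact force between any of the fingers, the arm and mark_far above 0.5 N).
It fails at once if a bystander was moved, lifted or tipped (not (distance of each of nut, bracket, end_cap, oil_dropper, dowel_pin, square_block from where it was at the start of the episode below 0.015 m and angle between each of nut, bracket, end_cap, oil_dropper, dowel_pin, square_block's own z axis and vertical below 0.2 rad)).
It also fails if it takes over 51 s, if anything falls off the work surface, if the arm or the gripper's body presses on something with over 40 N, if the wrist force passes 120 N, or if a joint passes its speed limit or range.

### The arm

A 6-joint arm with a two-finger parallel gripper is mounted at the origin on a cart in front of the work surface, level with it; the furniture and walls round the work are solid. World frame = base frame: x ahead of the robot, y to its left, z up, the work surface at z = 0. Lengths are in m, angles in rad, forces in N, time in s.
With the tool pointing down it reaches from about 0.375 to 0.975 m from the base axis. Payload 3.8 kg.
Tool frame: the origin (TCP) lies at the very end of the fingers, on their centre line; the grasp point (between the pads) lies 19 mm behind it; z points along the fingers, y is the line along which they close (so a half turn about z gives the same grasp; the last joint's range is limited). The gripper opens to 85 mm and grips with 20 to 120 N. Pads are 22 mm wide; open, the fingers measure 114 mm over their backs; the gripper's body (76 mm by 85 mm) begins 54 mm behind the grasp point. The pads swing forward as they close: fully open they stand 13 mm farther back than shut.
Start: joints at [-1.155, 0.264, 1.604, -0, 1.274, -0.037], TCP at [0.295, -0.607, 0.231] pointing down, gripper open.
Joint ranges: [-2.63, 2.63], [-0.94, 2.18], [0.31, 2.57], [-1.31, 4.45], [0, 2.66], [-2.55, 2.55]. Speed limits (rad/s): [2.57, 2.57, 3.14, 3.14, 3.14, 3.14].

### API

Orientations are given as a rotation vector (axis times angle).
In Python, from workcell import read_state, read_camera, calibration, finish_job gives the robot as it stands.
- The arm moves only by the tool step_arm, never from a script. Its argument "commands" is a list of rows, each an object of numbers: "fingers": the gripper's target within -1 to 1 (shut at 1, half-way at 0, fully open at -1); "dx", "dy", "dz": the shift along the tool's x, y, z in m; "roll": the turn about the tool's z in degrees. In form: [{"fingers": .., "dx": .., "dy": .., "dz": .., "roll": ..}, ...]. A call has 1 to 8 rows; each row is the pose to reach, as a shift and turn from the pose commanded when the call began, along the tool's axes at that moment; what a row does not reach only later rows make up. A row lasts 1/8 s, in which the tool goes at most 62.5 mm and 10.7 degrees, less where a joint would pass 70% of its speed; a pose out of reach is approached as far as the arm can. A call with a gripper value outside its range is refused whole. The fingers move at their own pace and stop on an object; "squeeze" is the grip in N (left out, the last holds). Time passes only in rows, so rows that repeat a pose let the fingers close. It gives the time, the measured TCP pose, the force, the opening and the grip force at its end, in the units of the state.
- read_state(): the state, without advancing time (a new reading comes with each control period).
- read_camera(name): name is "scene" or "side" or "wrist"; returns (picture, depth): 420x560x3 uint8, blue, green, red; 420x560 float32, m along the optical axis (not along the pixel's ray), 0 where there is no reading.
- calibration(name): a dict with "intrinsics" (3x3 intrinsics, pixels), "k1" (the pictures are not rectified: a ray, as slopes to the right and down, at radius r is drawn at 1 + k1 r^2 times it, then the intrinsics apply), "world_to_cam" (4x4, takes a point from world to camera coordinates). Camera axes: x right, y up, looking along -z (the intrinsics and any distortion apply to the point x, -y, -z); pixel columns grow to the right and rows downward; lengths in m; the calibration is good to about 2 mm. A picture is of the moment at which its call begins: read the wrist's pose just before it. calibration takes no time and is no camera call; for the wrist camera it gives the pose at the moment of the call.
- finish_job(): hands the job in; it is judged then, once.
The state is a dict: "time": time; "q": joint angles; "joint_vel": joint speeds; "joint_torque": joint torques, N m; "tool_pos": TCP position; "tcp_rot": TCP orientation; "wrist_force": force on the tool from outside, world axes, zero at the start; "torque": the same for the moment, N m; "width": opening from 0.0 (shut) to 1.0 (fully open); "grip_force": force on a finger pad.
Only numpy, scipy, OpenCV 4.12 (cv2) and the standard library are available. Lean on these libraries where they do the work, as an engineer would, in place of code of your own. Each camera call takes 0.05 s, during which the arm holds its last target. There are 200 camera calls.

## Working session

There is one attempt and no reset: what is moved stays moved. The work goes in short steps, Python scripts to look and compute and a tool call to move; the robot and the scene stay as the last step left them, time stands still between calls to the robot, and variables do not carry over. Pictures are saved under pics/ and viewed, at most 10 in all, crops included, and the job is handed in when it is done.

Besides the shell and the picture viewer there is one more tool, called as name(argument=value, ...), one argument or row to a line, values as JSON. step_arm: Moves the arm, as the interface text tells. Its arguments: {"type":"object","properties":{"commands":{"type":"array","items":{"type":"object","properties":{"fingers":{"type":"number"},"dx":{"type":"number"},"dy":{"type":"number"},"dz":{"type":"number"},"roll":{"type":"number"}}}},"squeeze":{"type":"number"}},"required":["commands"]}

```bash
mkdir -p pics; cat > h.py <<'E'
import numpy as np, cv2
from workcell import *
def ray(c,u,v):
    K=np.array(c["intrinsics"]);k=c["k1"];T=np.linalg.inv(np.array(c["world_to_cam"]))
    d=np.array([(u-K[0,2])/K[0,0],(v-K[1,2])/K[1,1]]);s=d.copy()
    for _ in range(20): s=d/(1+k*(s@s))
    return T[:3,3],T[:3,:3]@np.array([s[0],-s[1],-1.])
def onz(c,u,v,z):
    o,d=ray(c,u,v);return o+d*(z-o[2])/d[2]
def dep(c,u,v,D):
    o,d=ray(c,u,v);return o+d*D[int(v),int(u)]
def proj(c,p):
    K=np.array(c["intrinsics"]);q=(np.array(c["world_to_cam"])@np.r_[p,1])[:3]
    s=np.array([q[0],-q[1]])/-q[2];s=s*(1+c["k1"]*(s@s));return K[0,0]*s[0]+K[0,2],K[1,1]*s[1]+K[1,2]
def shot(n,tag):
    c=calibration(n);p,D=read_camera(n);cv2.imwrite(f"pics/{tag}.png",p);np.save(f"pics/{tag}.npy",D);return c,p,D
E
python3 - <<'E'
from h import *
import pickle
for n in("scene","side"):
    c,p,D=shot(n,n+"0");pickle.dump(c,open(f"pics/{n}.pkl","wb"))
    print(n,np.linalg.inv(np.array(c["world_to_cam"]))[:3,3].round(3),c["intrinsics"],(D>0).mean())
s=read_state();print(s["time"],s["tool_pos"],s["tcp_rot"])
E
```

```text
scene [-0.14   0.984  0.837] [[545.3728844    0.         273.48485496]
 [  0.         545.3728844  206.9833432 ]
 [  0.           0.           1.        ]] 0.8885544217687075
side [0.381 0.676 0.68 ] [[398.10944265   0.         276.64622702]
 [  0.         398.10944265 209.8139972 ]
 [  0.           0.           1.        ]] 0.9535246598639455
0.1 [ 0.29502904 -0.60637147  0.23009567] [-3.05946808e+00 -7.04744145e-01  5.98669578e-04]
```

View pics/scene0.png

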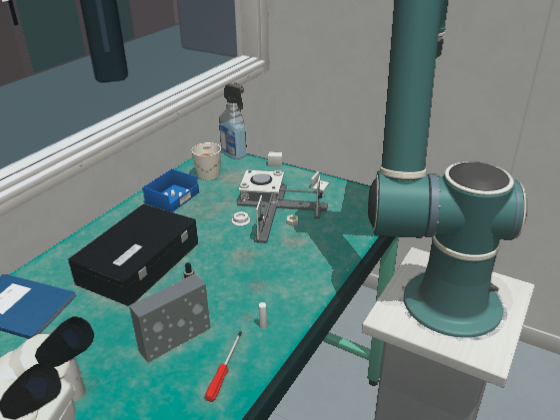

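View pics/side0.png

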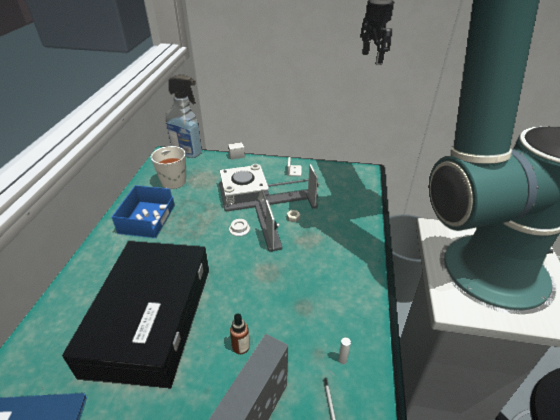

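The scene view shows the plate at about (262,182), with its scales at (262,215) and (318,190). In the side view the plate is at (243,183), with scales at (268,222) and (314,187). I'll enlarge both.

```bash
python3 - <<'E'
import cv2,numpy as np
a=cv2.imread("pics/scene0.png")[155:255,220:340];b=cv2.imread("pics/side0.png")[150:255,205:330]
a=cv2.resize(a,None,fx=5,fy=5,interpolation=2);cv2.imwrite("pics/c1.png",a)
cv2.imwrite("pics/c2.png",cv2.resize(b,None,fx=5,fy=5,interpolation=2))
E
```

```text
(no output)
```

View pics/c1.png

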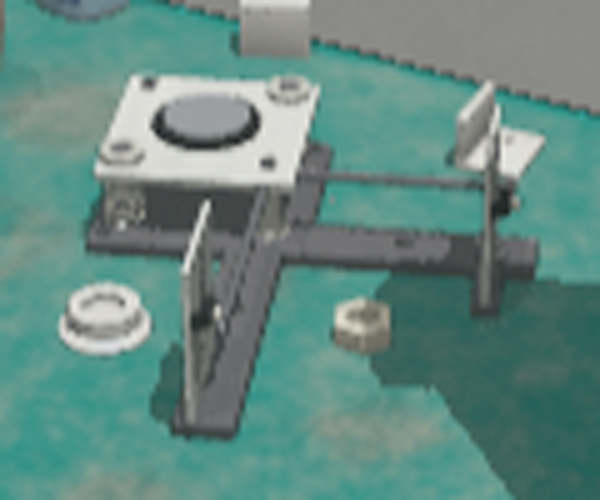

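View pics/c2.png

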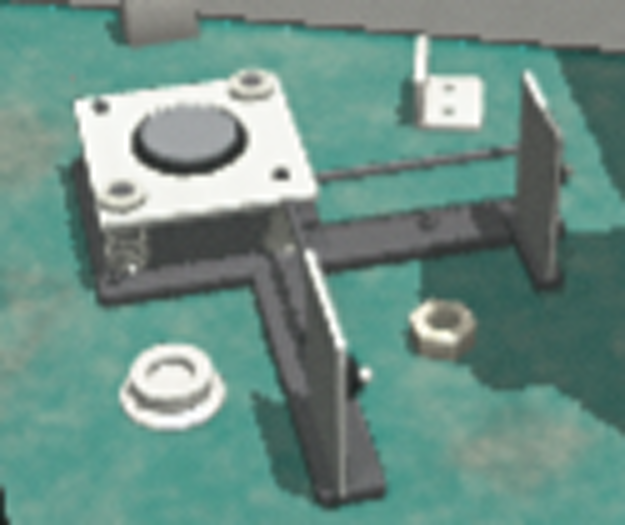

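Side crop: far pad at (122,193) and right pad at (252,83). Scene crop: far pad at (122,148) and right pad at (290,87). The clips are at (208,318) and (503,195) in the scene crop, and at (355,377) and (565,172) in the side crop.

```bash
python3 - <<'E'
from h import *
import pickle
from scipy.optimize import least_squares
C={n:pickle.load(open(f"pics/{n}.pkl","rb")) for n in("scene","side")}
def px(n,u,v):
    o=(220,155) if n=="scene" else (205,150); return u/5+o[0]-.4,v/5+o[1]-.4
obs=[("scene",122,147,(85,0)),("scene",290,87,(0,-85)),("side",121,191,(85,0)),("side",252,81,(0,-85))]
P=[onz(C[n],*px(n,u,v),.060)[:2] for n,u,v,_ in obs]
L=np.array([l for *_,l in obs])/1000
R=lambda a:np.array([[np.cos(a),-np.sin(a)],[np.sin(a),np.cos(a)]])
r=least_squares(lambda x:(x[:2]+L@R(x[2]).T-P).ravel(),[.5,0,.1])
x=r.x;print(np.round(P,4),x.round(4),r.fun.round(4))
for l in [(85,0),(0,-85)]: print("pad",(x[:2]+R(x[2])@np.array(l)/1000).round(4))
def tri(a,b):
    o1,d1=ray(C["scene"],*px("scene",*a));o2,d2=ray(C["side"],*px("side",*b))
    t=np.linalg.lstsq(np.c_[d1,-d2],o2-o1,rcond=None)[0]
    p,q=o1+t[0]*d1,o2+t[1]*d2;return (p+q)/2,np.linalg.norm(p-q)
for nm,a,b in [("left clip",(208,318),(352,377)),("left screw",(218,318),(365,374)),("near screw",(516,203),(566,172))]:
    p,e=tri(a,b);print(nm,p.round(4),e.round(4),"mount frame",(R(x[2]).T@(p[:2]-x[:2])).round(4))
E
```

```text
[[ 0.6382 -0.129 ]
 [ 0.5905 -0.2376]
 [ 0.6401 -0.1271]
 [ 0.5936 -0.2391]] [ 0.5604 -0.1596  0.3821] [ 0.001   0.0011  0.0015 -0.0009 -0.0009 -0.0008 -0.0016  0.0006]
pad [ 0.6392 -0.1279]
pad [ 0.592  -0.2385]
left clip [0.4963 0.0045 0.0663] 0.0012 mount frame [0.0017 0.1762]
left screw [0.4904 0.0039 0.0682] 0.0017 mount frame [-0.004   0.1779]
near screw [ 0.4124 -0.1792  0.062 ] 0.0017 mount frame [-0.1446  0.037 ]
```

```bash
cat >> h.py <<'E'
from scipy.spatial.transform import Rotation as Ro
def delta(p):
    s=read_state();R=Ro.from_rotvec(s["tcp_rot"]).as_matrix()
    return (R.T@(np.array(p)-s["tool_pos"])).round(4),np.degrees(np.arctan2(R[1,0],R[0,0])).round(2)
E
python3 - <<'E'
from h import *
s=read_state();R=Ro.from_rotvec(s["tcp_rot"]).as_matrix();T=np.linalg.inv(np.array(calibration("wrist")["world_to_cam"]))
print("cam in tool",(R.T@(T[:3,3]-s["tool_pos"])).round(4),"\n",(R.T@T[:3,:3]).round(3),calibration("wrist")["intrinsics"][0])
print(R.round(3));print(delta((.46,-.10,.33)),delta((.5,-.1,.25)))
E
```

```text
cam in tool [ 0.0723  0.001  -0.1434] 
 [[ 0.001  0.959  0.284]
 [ 1.    -0.002  0.001]
 [ 0.001  0.284 -0.959]] [307.33902019   0.         277.67931122]
[[ 0.899  0.437 -0.001]
 [ 0.437 -0.899  0.002]
 [ 0.    -0.002 -1.   ]]
(array([ 0.3699, -0.3834, -0.0991]), np.float64(25.94)) (array([ 0.4058, -0.3657, -0.0191]), np.float64(25.94))
```

step_arm(
  commands=[
    {"dx": 0.04,"dy": -0.04,"dz": -0.02,"roll": 4,"fingers": 1},
    {"dx": 0.08,"dy": -0.08,"dz": -0.02,"roll": 4,"fingers": 1},
    {"dx": 0.12,"dy": -0.12,"dz": -0.02,"roll": 4,"fingers": 1},
    {"dx": 0.16,"dy": -0.16,"dz": -0.02,"roll": 4,"fingers": 1},
    {"dx": 0.2,"dy": -0.2,"dz": -0.02,"roll": 4,"fingers": 1},
    {"dx": 0.24,"dy": -0.24,"dz": -0.02,"roll": 4,"fingers": 1},
    {"dx": 0.28,"dy": -0.28,"dz": -0.02,"roll": 4,"fingers": 1},
    {"dx": 0.32,"dy": -0.32,"dz": -0.02,"roll": 4,"fingers": 1},
  ],
)

```text
time: 1.1
tool_pos: [0.4431, -0.1774, 0.251]
tcp_rot: [-3.084, -0.597, 0.0]
wrist_force: [0.7, -0.6, -0.4]
width: 0.003
grip_force: 0.0
```

step_arm(
  commands=[
    {"dx": 0.03,"dy": -0.03,"dz": 0},
    {"dx": 0.06,"dy": -0.06,"dz": 0},
    {"dx": 0.06,"dy": -0.06,"dz": 0},
    {"dx": 0.06,"dy": -0.06,"dz": 0},
  ],
)

```text
invalid input
```

```bash
python3 - <<'E'
from h import *
import pickle
s=read_state();print(s["time"],s["tool_pos"],delta((0,0,0))[1])
c,p,D=shot("wrist","w1");pickle.dump(c,open("pics/w1.pkl","wb"));print((D>0).mean())
E
```

```text
1.1 [ 0.44309467 -0.17737028  0.25099209] 21.93
0.9958630952380952
```

View pics/w1.png

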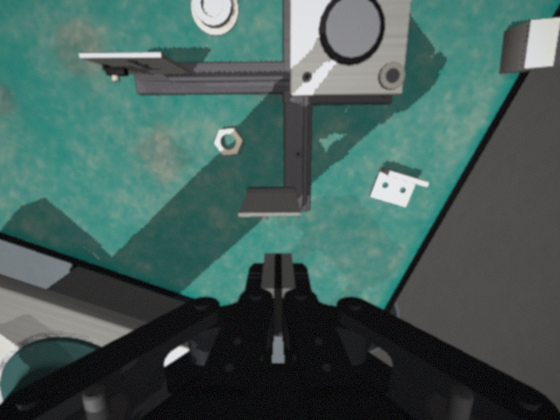

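The wrist view shows the left clip at (117,72), its screw at (114,77), and the right pad at (392,75). The near clip is hidden behind its scale at (270,203). I'll roll the tool round to see that side.

```bash
python3 - <<'E'
from h import *
import pickle
s=read_state();print(s["q"],delta((.48,-.16,.27)))
c=pickle.load(open("pics/w1.pkl","rb"));D=np.load("pics/w1.npy");p=cv2.imread("pics/w1.png")
x0=np.array([.5604,-.1596]);a=.3821;R=np.array([[np.cos(a),-np.sin(a)],[np.sin(a),np.cos(a)]])
rows=[]
for v in range(50,90):
  for u in range(75,200):
    P=dep(c,u,v,D);m=R.T@(P[:2]-x0);rows.append((u,v,*m,P[2],p[v,u].max()))
A=np.array(rows)
k=(A[:,5]<60)&(A[:,4]>.04)&(A[:,3]>.12);print(A[k].round(3)[::3].tolist())
k=(A[:,4]>.095);print("scale top",np.median(A[k],0).round(4),A[k][:,4].max())
E
```

```text
[-0.42428997 -0.1305622   1.98692735  0.00621162  1.28658856  0.75877255] (array([ 0.037 ,  0.0028, -0.019 ]), np.float64(22.11))
[[163.0, 55.0, 0.012, 0.126, 0.101, 59.0], [165.0, 56.0, 0.012, 0.126, 0.096, 59.0], [165.0, 57.0, 0.011, 0.126, 0.097, 56.0], [166.0, 58.0, 0.011, 0.125, 0.095, 55.0], [168.0, 59.0, 0.011, 0.125, 0.091, 56.0], [130.0, 60.0, 0.009, 0.158, 0.095, 54.0], [133.0, 60.0, 0.009, 0.155, 0.094, 53.0], [169.0, 60.0, 0.011, 0.125, 0.087, 59.0], [130.0, 61.0, 0.009, 0.16, 0.09, 49.0], [133.0, 61.0, 0.009, 0.157, 0.089, 46.0], [136.0, 61.0, 0.009, 0.154, 0.091, 47.0], [171.0, 61.0, 0.011, 0.126, 0.081, 57.0], [132.0, 62.0, 0.009, 0.16, 0.086, 53.0], [135.0, 62.0, 0.009, 0.157, 0.085, 40.0], [138.0, 62.0, 0.009, 0.154, 0.087, 54.0], [133.0, 63.0, 0.01, 0.162, 0.078, 58.0], [136.0, 63.0, 0.009, 0.158, 0.081, 38.0], [139.0, 63.0, 0.009, 0.155, 0.081, 53.0], [175.0, 63.0, 0.011, 0.126, 0.069, 55.0], [103.0, 64.0, 0.008, 0.19, 0.079, 51.0], [106.0, 64.0, 0.009, 0.189, 0.076, 56.0], [137.0, 64.0, 0.009, 0.159, 0.077, 45.0], [140.0, 64.0, 0.009, 0.156, 0.077, 49.0], [143.0, 
[... 3755 characters left out ...]
.0, 0.002, 0.171, 0.075, 7.0], [107.0, 73.0, 0.001, 0.187, 0.08, 51.0], [110.0, 73.0, 0.001, 0.185, 0.079, 44.0], [113.0, 73.0, 0.001, 0.181, 0.08, 52.0], [116.0, 73.0, 0.001, 0.179, 0.08, 47.0], [119.0, 73.0, 0.001, 0.176, 0.079, 50.0], [122.0, 73.0, 0.001, 0.173, 0.079, 50.0], [125.0, 73.0, 0.001, 0.171, 0.077, 13.0], [128.0, 73.0, 0.002, 0.171, 0.071, 59.0], [110.0, 74.0, -0.0, 0.185, 0.079, 46.0], [120.0, 74.0, 0.0, 0.176, 0.077, 39.0], [123.0, 74.0, -0.0, 0.172, 0.081, 38.0], [126.0, 74.0, 0.0, 0.171, 0.075, 22.0], [120.0, 75.0, -0.0, 0.178, 0.074, 53.0], [123.0, 75.0, -0.001, 0.173, 0.079, 58.0]]
scale top [1.250e+02 5.600e+01 1.020e-02 1.558e-01 1.062e-01 1.810e+02] 0.3943632768401569
```

Left clip: top at z≈0.0795, so its mid height is ≈0.0745. Next I'll roll the tool for the near clip.

step_arm(
  commands=[
    {"dx": 0.02,"dy": 0,"dz": -0.02,"roll": -10,"fingers": 1},
    {"dx": 0.035,"dy": 0,"dz": -0.02,"roll": -20,"fingers": 1},
    {"dx": 0.035,"dy": 0,"dz": -0.02,"roll": -30,"fingers": 1},
    {"dx": 0.035,"dy": 0,"dz": -0.02,"roll": -40,"fingers": 1},
    {"dx": 0.035,"dy": 0,"dz": -0.02,"roll": -50,"fingers": 1},
    {"dx": 0.035,"dy": 0,"dz": -0.02,"roll": -60,"fingers": 1},
    {"dx": 0.035,"dy": 0,"dz": -0.02,"roll": -70,"fingers": 1},
    {"dx": 0.035,"dy": 0,"dz": -0.02,"roll": -80,"fingers": 1},
  ],
)

```text
time: 2.15
tool_pos: [0.4751, -0.1662, 0.2707]
tcp_rot: [-1.971, -2.445, 0.001]
wrist_force: [-0.4, 0.2, 0.9]
width: 0.0
grip_force: 0.0
```

step_arm(
  commands=[
    {"dx": 0,"dy": 0,"dz": 0,"roll": -10,"fingers": 1},
    {"dx": 0,"dy": 0,"dz": 0,"roll": -20,"fingers": 1},
    {"dx": 0,"dy": 0,"dz": 0,"roll": -30,"fingers": 1},
    {"dx": 0,"dy": 0,"dz": 0,"roll": -40,"fingers": 1},
    {"dx": 0,"dy": 0,"dz": 0,"roll": -50,"fingers": 1},
    {"dx": 0,"dy": 0,"dz": 0,"roll": -60,"fingers": 1},
    {"dx": 0,"dy": 0,"dz": 0,"roll": -70,"fingers": 1},
    {"dx": 0,"dy": 0,"dz": 0,"roll": -80,"fingers": 1},
  ],
)

```text
time: 3.15
tool_pos: [0.4751, -0.1663, 0.2707]
tcp_rot: [0.062, -3.14, -0.001]
wrist_force: [0.7, 0.7, -0.5]
width: 0.002
grip_force: 0.0
```

```bash
python3 - <<'E'
from h import *
import pickle
s=read_state();print(s["time"],s["tool_pos"],s["q"][5],delta((0,0,0))[1])
c,p,D=shot("wrist","w2");pickle.dump(c,open("pics/w2.pkl","wb"))
E
```

```text
3.15 [ 0.47511651 -0.16625435  0.2707326 ] -1.996503826108194 -177.73
```

View pics/w2.png

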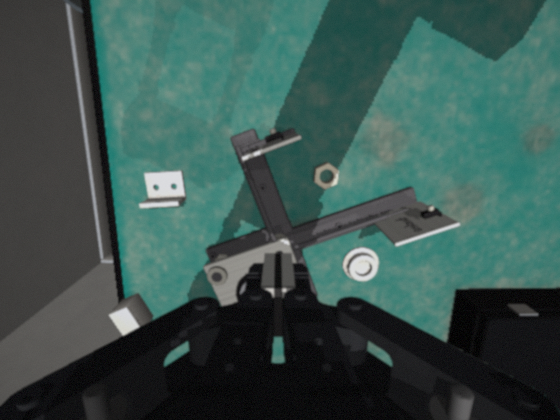

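The near clip is at (277,134), the left clip at (430,211), and the right pad at (217,275).

```bash
python3 - <<'E'
from h import *
import pickle
x0=np.array([.5604,-.1596]);a=.3821;R=np.array([[np.cos(a),-np.sin(a)],[np.sin(a),np.cos(a)]])
def grid(tag,u0,u1,v0,v1):
    c=pickle.load(open(f"pics/{tag}.pkl","rb"));D=np.load(f"pics/{tag}.npy");p=cv2.imread(f"pics/{tag}.png")
    out=[]
    for v in range(v0,v1):
        for u in range(u0,u1):
            P=dep(c,u,v,D);out.append((u,v,*(R.T@(P[:2]-x0)),P[2],p[v,u].max(),*P[:2]))
    return np.array(out)
A=grid("w2",255,305,122,160);k=(A[:,5]<60)&(A[:,4]>.055);B=A[k]
print(len(B));print(np.round(B[::2,:6],3).tolist())
k=(A[:,4]>.1)&(A[:,4]<.115);print("near scale top",np.median(A[k],0).round(4))
A=grid("w2",418,445,200,222);k=(A[:,5]<60)&(A[:,4]>.055);print("left clip z",np.percentile(A[k][:,4],[10,50,75,90,97]).round(4))
for t,w,n in [("w1",(380,405,64,88),"padR w1"),("w2",(206,229,263,286),"padR w2")]:
    A=grid(t,*w);k=(A[:,4]>.0575)&(A[:,4]<.0625);q=A[k];print(n,len(q),((q.max(0)+q.min(0))/2)[[0,1,2,3,4,6,7]].round(4),np.median(q[:,4]).round(4))
# bench height check
A=grid("w2",300,340,190,215);print("bench/bar",np.percentile(A[:,4],[10,50,90]).round(4))
E
```

```text
123
[[276.0, 132.0, -0.141, 0.044, 0.068, 52.0], [278.0, 132.0, -0.14, 0.046, 0.072, 35.0], [275.0, 133.0, -0.14, 0.043, 0.071, 48.0], [277.0, 133.0, -0.14, 0.045, 0.072, 30.0], [279.0, 133.0, -0.139, 0.047, 0.071, 28.0], [273.0, 134.0, -0.14, 0.041, 0.072, 47.0], [275.0, 134.0, -0.139, 0.043, 0.072, 29.0], [277.0, 134.0, -0.139, 0.045, 0.071, 28.0], [279.0, 134.0, -0.138, 0.047, 0.072, 29.0], [281.0, 134.0, -0.137, 0.049, 0.064, 33.0], [270.0, 135.0, -0.14, 0.037, 0.071, 48.0], [272.0, 135.0, -0.139, 0.039, 0.072, 30.0], [274.0, 135.0, -0.139, 0.041, 0.071, 28.0], [276.0, 135.0, -0.138, 0.043, 0.072, 31.0], [278.0, 135.0, -0.137, 0.045, 0.072, 26.0], [280.0, 135.0, -0.137, 0.047, 0.073, 30.0], [282.0, 135.0, -0.136, 0.049, 0.072, 33.0], [268.0, 136.0, -0.14, 0.035, 0.072, 49.0], [270.0, 136.0, -0.139, 0.037, 0.072, 34.0], [272.0, 136.0, -0.138, 0.039, 0.07, 28.0], [274.0, 136.0, -0.138, 0.041, 0.071, 28.0], [276.0, 136.0, -0.137, 0.043, 0.072, 27.0], [278.0, 136.0, -0.136, 0.045, 0.072, 27.0], [280.0, 136.0, -0.136, 0.047, 0.072, 25.0], [282.0, 136.0, -0.135, 0.049, 0.071, 25.0], [2
[... 1302 characters left out ...]
39.0], [267.0, 141.0, -0.135, 0.032, 0.072, 29.0], [269.0, 141.0, -0.135, 0.034, 0.072, 32.0], [271.0, 141.0, -0.134, 0.036, 0.071, 46.0], [267.0, 142.0, -0.134, 0.032, 0.072, 45.0], [272.0, 143.0, -0.131, 0.036, 0.067, 59.0], [257.0, 148.0, -0.131, 0.018, 0.063, 57.0], [256.0, 149.0, -0.132, 0.018, 0.077, 52.0]]
near scale top [ 2.775e+02  1.450e+02 -1.295e-01  4.200e-02  1.066e-01  1.430e+02
  4.245e-01 -1.690e-01]
left clip z [0.0726 0.0787 0.0796 0.0801 0.0806]
padR w1 507 [ 3.920e+02  7.550e+01  1.600e-03 -8.730e-02  6.010e-02  5.942e-01
 -2.399e-01] 0.0608
padR w2 300 [ 2.165e+02  2.760e+02  2.300e-03 -8.710e-02  6.000e-02  5.947e-01
 -2.400e-01] 0.0606
bench/bar [0.001  0.0021 0.0032]
```

```bash
python3 - <<'E'
from h import *
print(delta((.5935,-.2392,.12)))
E
```

```text
(array([-0.1152, -0.0782,  0.1506]), np.float64(-177.44))
```

step_arm(
  commands=[
    {"dx": -0.04,"dy": -0.026,"dz": 0,"roll": 0,"fingers": 1},
    {"dx": -0.08,"dy": -0.052,"dz": 0.02,"roll": 0,"fingers": 1},
    {"dx": -0.115,"dy": -0.078,"dz": 0.06,"roll": 0,"fingers": 1},
    {"dx": -0.115,"dy": -0.078,"dz": 0.11,"roll": 0,"fingers": 1},
    {"dx": -0.115,"dy": -0.078,"dz": 0.15,"roll": 0,"fingers": 1},
    {"dx": -0.115,"dy": -0.078,"dz": 0.15,"roll": 0,"fingers": 1},
  ],
)

```text
time: 3.95
tool_pos: [0.5894, -0.2388, 0.1161]
tcp_rot: [0.05, -3.132, -0.007]
wrist_force: [0.3, 0.7, 0.5]
width: 0.002
grip_force: 0.0
```

```bash
python3 - <<'E'
from h import *
import pickle
s=read_state();print(s["time"],s["tool_pos"],s["q"][5],s["wrist_force"],delta((.5935,-.2392,.12)))
c,p,D=shot("wrist","w3");pickle.dump(c,open("pics/w3.pkl","wb"))
E
```

```text
3.95 [ 0.58939292 -0.23881763  0.11610689] -2.026815023878545 [0.26597522 0.66929862 0.49298529] (array([-0.0041, -0.0005, -0.0039]), np.float64(-178.17))
```

View pics/w3.png

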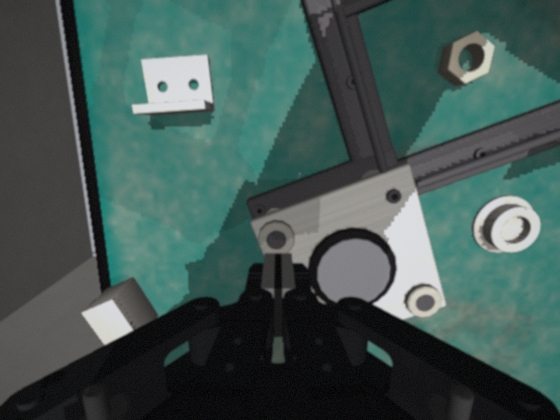

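The right pad is at (276,238), the far pad at (425,301), the mirror at (352,268) and the fingertips at about (278,272).

```bash
cat >> h.py <<'E'
YAW=.3821
def tilt(c,p,D,x0=np.array([.562,-.1605])):
    """plate tilt (right, far) in mount axes from a plane fit to the plate's top face"""
    R=np.array([[np.cos(YAW),-np.sin(YAW)],[np.sin(YAW),np.cos(YAW)]]);L=[]
    for v in range(0,420,2):
        for u in range(0,560,2):
            if D[v,u]<=0: continue
            P=dep(c,u,v,D);m=R.T@(P[:2]-x0)
            # plate area without mirror and pads
            if -.012<m[0]<.096 and -.096<m[1]<.012 and .03<P[2]<.075 and np.hypot(m[0]-.0425,m[1]+.0425)>.033 and np.hypot(m[0],m[1]+.085)>.02 and np.hypot(m[0]-.085,m[1])>.02: L.append((*m,P[2]))
    L=np.array(L);k=np.ones(len(L),bool)
    for _ in range(5):
        a=np.linalg.lstsq(np.c_[L[k,:2],np.ones(k.sum())],L[k,2],rcond=None)[0]
        r=L[:,2]-L[:,:2]@a[:2]-a[2];k=abs(r)<max(.002,2.5*np.median(abs(r)))
    return np.arctan(a[1]).round(4),-np.arctan(a[0]).round(4),a[2].round(4),k.sum(),len(L)
E
python3 - <<'E'
from h import *
import pickle
c=pickle.load(open("pics/w3.pkl","rb"));D=np.load("pics/w3.npy");p=cv2.imread("pics/w3.png")
print(onz(c,276,238,.06),onz(c,425,301,.06),tilt(c,p,D))
s=read_state();print(s["tool_pos"],s["tcp_rot"],delta((.594,-.2395,.07)))
E
```

```text
[ 0.59403885 -0.24017032  0.06      ] [ 0.64001266 -0.12869345  0.06      ] (np.float64(-0.0002), np.float64(0.0005), np.float64(0.0548), np.int64(1721), 1766)
[ 0.59157968 -0.23975789  0.11939513] [ 5.06651264e-02 -3.13704226e+00 -3.00649489e-03] (array([-0.0026,  0.0001,  0.0494]), np.float64(-178.15))
```

step_arm(
  commands=[
    {"dx": -0.001,"dy": 0,"dz": 0.02,"roll": 0,"fingers": 1},
    {"dx": -0.001,"dy": 0,"dz": 0.04,"roll": 0,"fingers": 1},
    {"dx": -0.001,"dy": 0,"dz": 0.05,"roll": 0,"fingers": 1},
    {"dx": -0.001,"dy": 0,"dz": 0.053,"roll": 0,"fingers": 1},
    {"dx": -0.001,"dy": 0,"dz": 0.053,"roll": 0,"fingers": 1},
    {"dx": -0.001,"dy": 0,"dz": 0.053,"roll": 0,"fingers": 1},
  ],
)

```text
time: 4.75
tool_pos: [0.5947, -0.2404, 0.069]
tcp_rot: [-0.053, 3.14, -0.001]
wrist_force: [-0.4, 0.9, -0.2]
width: 0.002
grip_force: 0.0
```

```bash
python3 - <<'E'
from h import *
s=read_state();print(s["time"],s["tool_pos"],s["tcp_rot"],s["wrist_force"],delta((.594,-.2397,.07)))
E
```

```text
4.75 [ 0.59469171 -0.24043518  0.06904194] [-5.32957998e-02  3.13990940e+00 -9.20218524e-04] [-0.39527334  0.88820294 -0.15620986] (array([ 0.0007,  0.0008, -0.001 ]), np.float64(-178.06))
```

step_arm(
  commands=[
    {"dx": 0,"dy": 0,"dz": 0.006,"roll": 0,"fingers": 1},
    {"dx": 0,"dy": 0,"dz": 0.01,"roll": 0,"fingers": 1},
    {"dx": 0,"dy": 0,"dz": 0.013,"roll": 0,"fingers": 1},
    {"dx": 0,"dy": 0,"dz": 0.016,"roll": 0,"fingers": 1},
    {"dx": 0,"dy": 0,"dz": 0.016,"roll": 0,"fingers": 1},
  ],
)

```text
time: 5.38
tool_pos: [0.5946, -0.2406, 0.0527]
tcp_rot: [-0.053, 3.14, -0.001]
wrist_force: [-0.1, -1.5, 4.8]
width: -0.0
grip_force: 2.1
```

```bash
python3 - <<'E'
from h import *
s=read_state();print(s["time"],s["tool_pos"],s["wrist_force"],tilt(*shot("wrist","w4")))
E
```

```text
5.375 [ 0.59457816 -0.24061312  0.05268485] [-0.12191291 -1.51813328  4.76037796] (np.float64(0.084), np.float64(0.002), np.float64(0.055), np.int64(3115), 3209)
```

step_arm(
  commands=[
    {"dx": 0,"dy": 0,"dz": 0.002,"roll": 0,"fingers": 1},
    {"dx": 0,"dy": 0,"dz": 0.0045,"roll": 0,"fingers": 1},
    {"dx": 0,"dy": 0,"dz": 0.0045,"roll": 0,"fingers": 1},
  ],
)

```text
time: 5.8
tool_pos: [0.5946, -0.2406, 0.0483]
tcp_rot: [-0.053, 3.14, -0.001]
wrist_force: [-0.0, -1.7, 6.5]
width: -0.002
grip_force: 3.1
```

```bash
python3 - <<'E'
from h import *
s=read_state();print(s["time"],s["tool_pos"],s["wrist_force"],tilt(*shot("wrist","w5")))
import pickle
c,p,D=shot("scene","s5");cv2.imwrite("pics/s5c.png",cv2.resize(p[180:250,240:310],None,fx=8,fy=8,interpolation=2))
E
```

```text
5.8 [ 0.59463771 -0.24059412  0.0482758 ] [-0.04792048 -1.65787825  6.52927093] (np.float64(0.1343), np.float64(0.0024), np.float64(0.0551), np.int64(3294), 3393)
```

View pics/s5c.png

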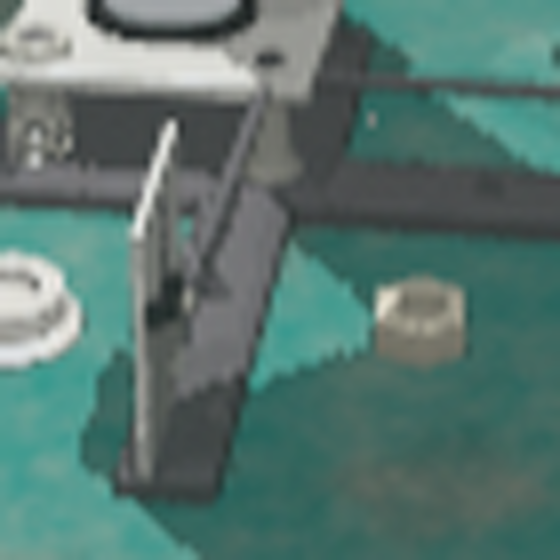

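The pointer end at (203,285) is about level with the clip at (165,300). The fitted tilt puts it 1.3 mm low, so I'll nudge down and hold.

step_arm(
  commands=[
    {"dx": 0,"dy": 0,"dz": 0.0006,"roll": 0,"fingers": 1},
    {"dx": 0,"dy": 0,"dz": 0.0006,"roll": 0,"fingers": 1},
    {"dx": 0,"dy": 0,"dz": 0.0006,"roll": 0,"fingers": 1},
    {"dx": 0,"dy": 0,"dz": 0.0006,"roll": 0,"fingers": 1},
    {"dx": 0,"dy": 0,"dz": 0.0006,"roll": 0,"fingers": 1},
    {"dx": 0,"dy": 0,"dz": 0.0006,"roll": 0,"fingers": 1},
    {"dx": 0,"dy": 0,"dz": 0.0006,"roll": 0,"fingers": 1},
    {"dx": 0,"dy": 0,"dz": 0.0006,"roll": 0,"fingers": 1},
  ],
)

```text
time: 6.9
tool_pos: [0.5947, -0.2406, 0.0479]
tcp_rot: [-0.053, 3.14, -0.001]
wrist_force: [-0.2, -1.4, 6.0]
width: 0.0
grip_force: 3.2
```

```bash
python3 - <<'E'
from h import *
s=read_state();print(s["time"],s["tool_pos"],s["wrist_force"],tilt(*shot("wrist","w6")))
import pickle
# tip predicted for tilt t and clip, drawn in scene px, against the picture: find depth-based tip height
c,p,D=shot("scene","s6");x0=np.array([.562,-.1605]);R=np.array([[np.cos(YAW),-np.sin(YAW)],[np.sin(YAW),np.cos(YAW)]])
def W(x,y,z): return np.r_[x0+R@[x,y],z]
for t in(.11,.1417,.17): print(t,proj(c,W(0,.168*np.cos(t),.05+.168*np.sin(t))))
print("clip",proj(c,W(.002,.18,.0738)))
E
```

```text
6.9 [ 0.59467911 -0.24058534  0.0479371 ] [-0.18722922 -1.40559681  5.98860568] (np.float64(0.1389), np.float64(0.0025), np.float64(0.0551), np.int64(3302), 3407)
0.11 (np.float64(262.2122192003017), np.float64(215.06933863673373))
0.1417 (np.float64(262.20188959155564), np.float64(213.21099019169006))
0.17 (np.float64(262.20237568812036), np.float64(211.52395003818114))
clip (np.float64(260.50145493799005), np.float64(216.01850456815257))
```

Held for a second at 0.139 rad (tip rise ≈23.3 mm, target 23.8). Now I'll release and move over the far pad.

step_arm(
  commands=[
    {"dx": 0,"dy": 0,"dz": -0.02,"roll": 0,"fingers": 1},
    {"dx": 0,"dy": 0,"dz": -0.055,"roll": 0,"fingers": 1},
    {"dx": 0,"dy": 0,"dz": -0.055,"roll": 0,"fingers": 1},
    {"dx": -0.025,"dy": 0.055,"dz": -0.055,"roll": 0,"fingers": 1},
    {"dx": -0.049,"dy": 0.11,"dz": -0.055,"roll": 0,"fingers": 1},
    {"dx": -0.049,"dy": 0.11,"dz": -0.055,"roll": 0,"fingers": 1},
    {"dx": -0.049,"dy": 0.11,"dz": -0.04,"roll": 0,"fingers": 1},
    {"dx": -0.049,"dy": 0.11,"dz": -0.04,"roll": 0,"fingers": 1},
  ],
)

```text
time: 8.0
tool_pos: [0.6367, -0.129, 0.0842]
tcp_rot: [0.051, -3.136, -0.002]
wrist_force: [0.2, 0.2, 0.1]
width: -0.001
grip_force: 0.0
```

```bash
python3 - <<'E'
from h import *
import pickle
s=read_state();c,p,D=shot("wrist","w7");pickle.dump(c,open("pics/w7.pkl","wb"))
print(s["time"],s["tool_pos"],s["tcp_rot"],s["wrist_force"],delta((.640,-.1286,.07)),tilt(c,p,D))
E
```

```text
8.0 [ 0.6367029  -0.12904885  0.08420915] [ 5.13617523e-02 -3.13593655e+00 -1.81685541e-03] [0.22033926 0.20181006 0.12148249] (array([-0.0027,  0.0007,  0.0151]), np.float64(-178.15)) (np.float64(0.0012), np.float64(0.0005), np.float64(0.0548), np.int64(4404), 4530)
```

View pics/w7.png

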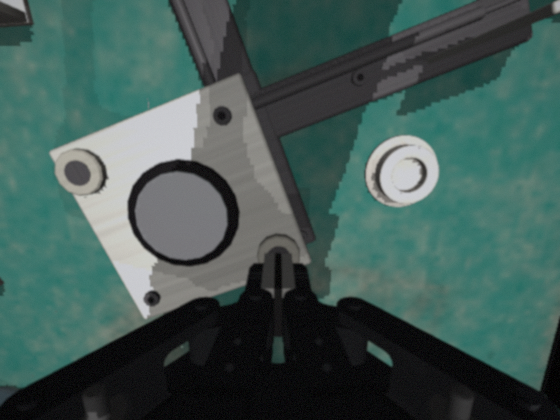

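The plate has sprung back level and the fingertips at (278,262) are over the far pad at (279,250). I'll descend.

step_arm(
  commands=[
    {"dx": 0,"dy": 0,"dz": 0,"roll": 0,"fingers": 1},
    {"dx": 0,"dy": 0,"dz": 0.012,"roll": 0,"fingers": 1},
    {"dx": 0,"dy": 0,"dz": 0.021,"roll": 0,"fingers": 1},
    {"dx": 0,"dy": 0,"dz": 0.026,"roll": 0,"fingers": 1},
    {"dx": 0,"dy": 0,"dz": 0.03,"roll": 0,"fingers": 1},
    {"dx": 0,"dy": 0,"dz": 0.033,"roll": 0,"fingers": 1},
    {"dx": 0,"dy": 0,"dz": 0.033,"roll": 0,"fingers": 1},
  ],
)

```text
time: 8.93
tool_pos: [0.6392, -0.1285, 0.0544]
tcp_rot: [0.053, -3.141, 0.0]
wrist_force: [-2.7, 0.2, 3.2]
width: -0.003
grip_force: 1.6
```

```bash
python3 - <<'E'
from h import *
s=read_state();print(s["time"],s["tool_pos"],s["wrist_force"],tilt(*shot("wrist","w8")))
E
```

```text
8.925 [ 0.63923718 -0.12852109  0.05438248] [-2.65142673  0.19527664  3.18119698] (np.float64(0.0), np.float64(0.0668), np.float64(0.0548), np.int64(5894), 6072)
```

step_arm(
  commands=[
    {"dx": 0,"dy": 0,"dz": 0.002,"roll": 0,"fingers": 1},
    {"dx": 0,"dy": 0,"dz": 0.004,"roll": 0,"fingers": 1},
    {"dx": 0,"dy": 0,"dz": 0.004,"roll": 0,"fingers": 1},
  ],
)

```text
time: 9.35
tool_pos: [0.6397, -0.1286, 0.0505]
tcp_rot: [-0.053, 3.14, -0.0]
wrist_force: [-2.9, 0.7, 5.4]
width: 0.004
grip_force: 2.5
```

```bash
python3 - <<'E'
from h import *
s=read_state();print(s["time"],s["tool_pos"],s["wrist_force"],tilt(*shot("wrist","w9")))
E
```

```text
9.35 [ 0.63968012 -0.12856455  0.05050396] [-2.94519731  0.66667439  5.38258723] (np.float64(-0.0005), np.float64(0.1123), np.float64(0.0549), np.int64(6104), 6292)
```

Tilt is 0.112 rad, a tip rise of ≈15.7 mm against a target of 16. Holding here.

step_arm(
  commands=[
    {"dx": 0,"dy": 0,"dz": 0.0002,"roll": 0,"fingers": 1},
    {"dx": 0,"dy": 0,"dz": 0.0002,"roll": 0,"fingers": 1},
    {"dx": 0,"dy": 0,"dz": 0.0002,"roll": 0,"fingers": 1},
    {"dx": 0,"dy": 0,"dz": 0.0002,"roll": 0,"fingers": 1},
    {"dx": 0,"dy": 0,"dz": 0.0002,"roll": 0,"fingers": 1},
    {"dx": 0,"dy": 0,"dz": 0.0002,"roll": 0,"fingers": 1},
    {"dx": 0,"dy": 0,"dz": 0.0002,"roll": 0,"fingers": 1},
    {"dx": 0,"dy": 0,"dz": 0.0002,"roll": 0,"fingers": 1},
  ],
)

```text
time: 10.4
tool_pos: [0.6397, -0.1286, 0.0505]
tcp_rot: [-0.053, 3.14, -0.0]
wrist_force: [-2.7, 0.9, 5.0]
width: 0.003
grip_force: 2.6
```

```bash
python3 - <<'E'
from h import *
c,p,D=shot("wrist","w10");print(tilt(c,p,D))
c,p,D=shot("scene","s10");cv2.imwrite("pics/s10c.png",cv2.resize(p[165:225,280:345],None,fx=8,fy=8,interpolation=2))
E
```

```text
(np.float64(-0.0005), np.float64(0.1135), np.float64(0.0549), np.int64(6097), 6290)
```

View pics/s10c.png

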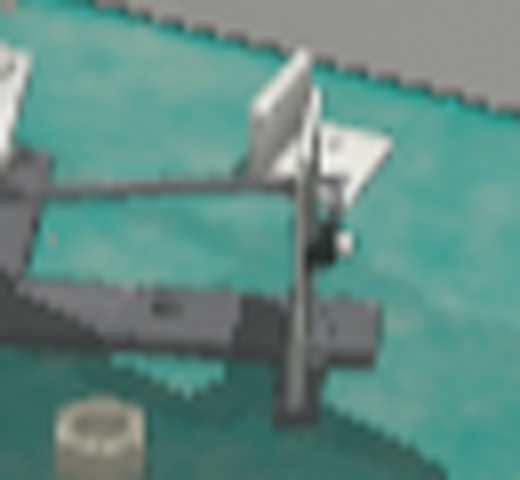

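The pointer's bent end is at about (333,210), just behind the clip at (320,245). I'll compare with the projection.

```bash
python3 - <<'E'
from h import *
c=calibration("scene");x0=np.array([.562,-.1605]);R=np.array([[np.cos(YAW),-np.sin(YAW)],[np.sin(YAW),np.cos(YAW)]])
f=lambda x,y,z:((np.array(proj(c,np.r_[x0+R@[x,y],z]))-(280,165)+.5)*8-.5).round(0)
print("clip",f(-.137,.041,.066))
for z in(.056,.066,.076): print("tip",z,f(-.14,.028,z),"bend",f(-.14,0,z))
E
```

```text
clip [319. 239.]
tip 0.056 [330. 246.] bend [337. 205.]
tip 0.066 [331. 221.] bend [338. 180.]
tip 0.076 [332. 196.] bend [339. 155.]
```

The bend seen at row ≈183 matches a tip at z≈0.066, level with the clip. Now I'll release and retreat.

step_arm(
  commands=[
    {"dx": 0,"dy": 0,"dz": -0.02,"roll": 0,"fingers": 1},
    {"dx": 0,"dy": 0,"dz": -0.06,"roll": 0,"fingers": 1},
    {"dx": 0,"dy": 0,"dz": -0.1,"roll": 0,"fingers": 1},
    {"dx": 0,"dy": 0,"dz": -0.12,"roll": 0,"fingers": 1},
    {"dx": 0,"dy": 0,"dz": -0.12,"roll": 0,"fingers": 1},
    {"dx": 0,"dy": 0,"dz": -0.12,"roll": 0,"fingers": 1},
  ],
)

```text
time: 11.25
tool_pos: [0.6383, -0.1283, 0.1682]
tcp_rot: [0.053, -3.139, -0.001]
wrist_force: [0.4, 0.9, 0.0]
width: 0.0
grip_force: 0.0
```

```bash
python3 - <<'E'
from h import *
print(read_state()["wrist_force"],tilt(*shot("wrist","w11")));print(finish_job())
E
```

```text
[0.41506528 0.90877076 0.0237395 ] (np.float64(0.0006), np.float64(0.0014), np.float64(0.0549), np.int64(2163), 2229)
the job is handed in; nothing more can be done
None
```

I pressed the right-hand pad and then the far pad to their clips, by my measurements within about 1 mm, and held each for about a second; the plate sprang back level both times. I've handed the job in, but no verdict came back.

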